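Fish the strainer cup out of the saw's coolant trap

TASK

The strainer cup of the stone saw has slid to the covered end of the narrow coolant trap. Take the hook picker from its fork, hook the cup by its bail, lift it out of the trap with the picker and stand it gently upright in the drip tray, then hang the picker back on its fork. Never touch the cup with the gripper, and leave the bottle, jar, stone and brush where they are.

Things in the scene. Friction and masses are not known exactly. Their poses are not given: they have to be found in the camera images.
- trap: Coolant trap: fixed narrow open-topped dark steel box. Origin on the bench, on its mid-plane, straight below the near edge of its clear cover; z up, +x towards the covered far end. Inside: floor at z 5 mm, side walls at y +-23, end walls at x -100 and +75; walls 4 mm thick, tops at z 115; the -y one is a clear pane. Top open from x -100 to 0. A brass stub sticks 35 mm out at +x.
- trap_edge (a point): Middle of the cover's near edge, on its underside, 115 mm above the bench. The clear plastic cover, 4 mm thick, closes the trap's top from here to the far end. The cup starts 30 to 44 mm beyond this edge: an upright picker cannot reach it; leaned about 35 degrees, top away from the covered end, foot to the trap's +x, it goes in under the cover.
- cup: Loose open round steel strainer cup, 40 to 85 g, 36 mm across the rim, 24 mm high, wall 2 mm; starts upright on the trap's floor, its x within 15 degrees of the trap's. Origin at the centre of its underside, z up. A rigid bail of 4 mm wire stands over it in its y-z plane: legs at y +-16.5 mm up to z 44, then sloping in to a straight top bar.
- cup_bail (a point): Middle of the bail's straight top bar (its centre line), 56 mm above the cup's underside; the bar runs along the cup's y for 18 mm. It can be hooked from -x or +x.
- picker: Hook picker, 120 g, hanging upright on the fork at the start, its foot towards the fork's post within 17 degrees. Origin at the middle of its square collar's underside, z up. Collar 34 x 34 x 5 mm; above it a wooden handle, 24 mm along x, 18 mm along y, from z 5 to 60: pinch it across y. Below, a straight 7 mm steel shaft runs down to z -135, where the foot begins.
- picker_heel (a point): Where the centre lines of shaft and foot meet, 135 mm below the collar's underside. The straight foot, 7 mm thick, runs from here along the picker's +x, square to the shaft, and ends in a 10 mm ball centred 20 mm out.
- picker_grip (a point): Where to pinch the handle, on the picker's axis 35 mm above the collar's underside.
- fork: Fixed aluminium fork stand. Origin on the bench, below the place where the picker's shaft hangs; z up. Two prongs along x (x -25 to +25 mm), 18 mm apart, each 12 mm wide, their level tops at z 165 mm; the slot is open at -x and closed at x +25. Post at x 50 to 64 mm; base plate 8 mm thick, x -50 to +75, y +-45 mm. The picker hangs with its shaft in the slot and its collar resting on both prongs.
- tray: Fixed aluminium drip tray, 120 (x) x 110 (y) x 12 mm high, walls and floor 4 mm thick. Origin on the bench under its centre, z up.
- bottle: White bottle, 64 mm across, 160 mm high, bystander. Origin under its centre.
- jar: Glass jar, 60 mm across, 75 mm high, bystander. Origin under its centre.
- stone: Piece of rough stone, 70 x 100 mm, 47 mm high, bystander. Origin under its centre.
- brush: Bench brush, 170 mm long, lying along y near the robot, bystander. Origin under it.
There are look-alikes about, which are no part of the job. What is shaped like the picker but blue or yellow is not meant.

How it is judged (in metres and radians):
On the way, in this order (a step that is already met when the one before it is completed fails the run):
1. the cup hangs on the picker, wholly above the trap (height (world z) of cup above 0.122 m and contact force between picker and cup above 0.15 N), for 0.2 s.
2. the cup stands upright in the tray, free of the picker (x of cup in the frame of tray between -0.05 and 0.05 m and y of cup in the frame of tray between -0.045 and 0.045 m and height (world z) of cup below 0.01 m and angle between cup's own z axis and vertical below 0.15 rad and contact force between picker and cup below 0.05 N), for 0.2 s.
At the end, for the whole second after the job is handed in: The cup stands upright (within 0.15 rad) at rest on the drip tray's floor; the picker hangs upright (within 0.15 rad) at rest on the fork, its shaft in the slot (-25 to +30 mm along it, within 12 mm sideways), its collar within 7 mm of the prongs' tops (x of cup in the frame of tray between -0.05 and 0.05 m and y of cup in the frame of tray between -0.045 and 0.045 m and height (world z) of cup below 0.01 m and angle between each of cup, picker's own z axis and vertical below 0.15 rad and linear speed of each of cup, picker below 0.03 m/s and x of picker in the frame of fork between -0.025 and 0.03 m and y of picker in the frame of fork between -0.012 and 0.012 m and z of picker in the frame of fork between 0.158 and 0.172 m); the robot touches nothing.
It fails at once if the gripper touches the cup (contact force between any of the fingers, the arm and cup above 0.3 N).
It fails at once if the cup is dropped or pressed hard into the tray (over 15 N) (contact force between cup and tray above 15 N).
It fails at once if a bystander is moved by more than 25 mm (distance of any of bottle, jar, stone, brush from where it was at the start of the episode above 0.025 m).
It also fails if it takes over 67 s, if anything falls off the work surface, if the arm or the gripper's body presses on something with over 40 N, if the wrist force passes 120 N, or if a joint passes its speed limit or range.

ROBOT

A 7-joint arm with a two-finger parallel gripper is mounted at the origin on the work surface. World frame = base frame: x ahead of the robot, y to its left, z up, the work surface at z = 0. Lengths are in m, angles in degrees, forces in N, time in s.
With the tool pointing down it reaches from about 0.4 to 0.875 m from the base axis. Payload 19.3 kg.
Tool frame: the origin (TCP) lies on the centre line of the jaws, within the pads' length; the fingertips stand bot.tips_ahead ahead of it and the grasp point (between the pads) is the TCP (bot.tips_ahead is the distance from the TCP to the fingertips, in m); z points along the fingers, y is the direction in which the jaws open and shut (so a half turn about z gives the same grasp; the last joint's range is limited). The gripper opens to 85 mm and grips with 20 to 120 N. Pads are 22 mm wide; open, the fingers measure 114 mm over their backs; the gripper's body (76 mm by 85 mm) begins 54 mm behind the grasp point. The pads swing forward as they close: fully open they stand 13 mm farther back than shut.
Start: joints at [-74.611, 29.874, -2.08, 91.645, 1.215, 58.505, -6.463], TCP at [0.208, 0.589, 0.25] pointing down, gripper open.
Joint ranges: [-166.77, 166.77], [-17.47, 122.26], [-85.68, 81.53], [9.62, 139.38], [-72.42, 252.41], [9.2, 110.78], [-144.41, 144.41]. Speed limits (degrees/s): [108.29, 108.29, 136.94, 136.94, 172.46, 172.46, 172.46].

INTERFACE

Orientations are given as a 3x3 rotation matrix whose columns are the frame's x, y, z axes.
In Python, from workcell import bot gives the robot as it stands.
- The arm moves only by the tool arm_command, never from a script. Its argument "steps" is text: rows parted by semicolons, each of 7 numbers parted by spaces: the closure, from 0 (fully open) to 1 (shut), then the shift along the tool's x, y, z in m, then the turn, a rotation vector about the tool's x, y, z in rad. In form: grip tx ty tz wx wy wz; .... A call has 1 to 20 rows; each row is the pose to reach, as a shift and turn from the pose measured when the call began, along the tool's axes at that moment; what a row does not reach only later rows make up. A row lasts 1/8 s, in which the tool goes at most 62.5 mm and 10.7 degrees, less where a joint would pass 70% of its speed; a pose out of reach is approached as far as the arm can. A call with a gripper value outside its range is refused whole. The fingers move at their own pace and stop on an object; "grip_force" is the grip in N (left out, the last holds). Time passes only in rows, so rows that repeat a pose let the fingers close. It gives the time, the measured TCP pose, the force and the opening at its end, in the units of the state.
- bot.observe(): the state, without advancing time (a new reading comes with each control period).
- bot.get_image(name): name is "side" or "top" or "wrist"; returns the picture (480x640x3 uint8, blue, green, red); there is no depth.
- bot.camera_info(name): a dict with "vfov" (degrees; the focal length in pixels is half the picture's height over the tangent of half this angle, whatever the lens; pixels are square), "cx", "cy" (the principal point, pixels), "xyz" and "attitude" of the camera in the world. Camera axes: x right, y down, z forward; pixel columns grow to the right and rows downward; lengths in m; the calibration is good to about 2 mm. A picture is of the moment at which its call begins: read the wrist's pose just before it. camera_info takes no time and is no camera call; for the wrist camera it gives the pose at the moment of the call.
- bot.sign_off(): hands the job in, once; it reports no verdict.
Trained networks look in the newest picture that a camera, given by its name, has taken for a name from the list of things; names that differ only in an ending like _2 or _b are one class to them, and where a whole thing is asked for, a point or a joint stands for the part that bears it (a point fixed in the world has none). Each returns a list of dicts, best first, with "confidence" (0 to 1); they miss things now and then, are a little off and sometimes report something else, mostly with a low value. They report only what shows in the picture. A call takes as long as a camera call. They do not tell look-alikes from the thing itself.
- bot.find_in(camera, query): "box" ([left, top, right, bottom] in pixels, round what is visible of it).
- bot.regions_of(camera, query): "pixels" (480x640 bool, what is visible of it) and "box" ([left, top, right, bottom] in pixels, round what is visible of it).
The state is a dict: "time": time; "joint_positions": joint angles; "joint_vel": joint speeds; "effort": joint torques, N m; "position": TCP position; "tool_rot": TCP orientation; "ft_force": force on the tool from outside, world axes, zero at the start; "torque": the same for the moment, N m; "finger_gap": finger opening in m.
Only numpy, scipy, OpenCV 4.12 (cv2) and the standard library are available. Lean on these libraries where they do the work, as an engineer would, in place of code of your own. Each camera call takes 0.05 s, during which the arm holds its last target. There are 200 camera calls.

## Working session

There is one attempt and no reset: what is moved stays moved. The work goes in short steps, Python scripts to look and compute and a tool call to move; the robot and the scene stay as the last step left them, time stands still between calls to the robot, and variables do not carry over. Pictures are saved under pics/ and viewed, about 8 in all and at most 12, crops included, and the job is handed in when it is done.

Besides the shell and the picture viewer there is one more tool, called after "Emit:" by a JSON object that holds its "fn" and its "kwargs", one argument or row to a line. arm_command: Moves the arm, as the interface text tells. Its arguments: {"type":"object","properties":{"steps":{"type":"string"},"grip_force":{"type":"number"}},"required":["steps"]}

```bash
ls; mkdir -p pics; cat > h.py <<'E'
import numpy as np, cv2
from workcell import bot
def cam(n):
    c=bot.camera_info(n); f=240/np.tan(np.radians(c['vfov'])/2)
    return f,c['cx'],c['cy'],np.array(c['xyz']),np.array(c['attitude']).reshape(3,3) if np.size(c['attitude'])==9 else c['attitude'],c
def ray(n,u,v,C=None):
    f,cx,cy,p,R,_=C or cam(n); return p,R@np.array([(u-cx)/f,(v-cy)/f,1.])
def onz(n,u,v,z,C=None):
    p,d=ray(n,u,v,C); return p+d*(z-p[2])/d[2]
def proj(n,X,C=None):
    f,cx,cy,p,R,_=C or cam(n); q=R.T@(np.array(X)-p); return np.array([cx+f*q[0]/q[2],cy+f*q[1]/q[2]])
def tri(obs):
    A=np.zeros((3,3));b=np.zeros(3)
    for p,d in obs:
        d=d/np.linalg.norm(d);M=np.eye(3)-np.outer(d,d);A+=M;b+=M@p
    return np.linalg.solve(A,b)
E
python3 - <<'E'
from h import *
np.set_printoptions(precision=3,suppress=True)
for n in ['side','top']:
    im=bot.get_image(n); cv2.imwrite(f'pics/{n}0.png',im)
    print(n,bot.camera_info(n))
    for q in ['picker','fork','trap','cup','tray','bottle','jar','stone','brush']:
        print(q,[(np.round(r['box']),round(r['confidence'],2)) for r in bot.find_in(n,q)])
print(bot.observe()); print(bot.camera_info('wrist'),bot.tips_ahead)
E
```

```text
pics
side {'vfov': 52.0896211343472, 'cx': 324.6940576425826, 'cy': 233.1898944539427, 'xyz': array([ 0.469, -0.882,  0.858]), 'attitude': array([[ 0.999, -0.016,  0.028],
       [-0.031, -0.68 ,  0.733],
       [ 0.008, -0.733, -0.68 ]])}
picker [(array([299., 252., 319., 321.]), 0.79), (array([247., 387., 344., 464.]), 0.65), (array([176., 299., 255., 359.]), 0.64), (array([269., 224., 289., 276.]), 0.23)]
fork [(array([290., 251., 339., 347.]), 0.97)]
trap [(array([365., 178., 412., 259.]), 0.7)]
cup [(array([400., 307., 454., 359.]), 0.71)]
tray [(array([282., 165., 335., 197.]), 0.93)]
bottle [(array([379., 128., 408., 182.]), 0.8)]
jar [(array([430., 224., 454., 260.]), 0.98)]
stone [(array([400., 307., 454., 359.]), 0.71), (array([300., 251., 323., 293.]), 0.38)]
brush [(array([272., 222., 290., 276.]), 0.6)]
top {'vfov': 50.83995729563377, 'cx': 312.96431179042213, 'cy': 242.41909740668703, 'xyz': array([ 0.359, -0.061,  1.133]), 'attitude': array([[-0.025, -0.99 ,  0.138],
       [-1.   ,  0.024, -0.009],
       [ 0.006, -0.138, -0.99 ]])}
picker [(array([396., 248., 427., 2
[... 593 characters left out ...]
  1.217,  58.507,  -6.463]), 'joint_vel': array([-0.071, -0.019,  0.038, -0.066, -0.074, -0.08 , -0.025]), 'effort': array([ -0.002, -92.686,   1.977, -37.028,   0.018,   0.002,  -0.   ]), 'position': array([0.208, 0.589, 0.25 ]), 'tool_rot': array([[-0.943,  0.332,  0.   ],
       [ 0.332,  0.943, -0.   ],
       [-0.   , -0.   , -1.   ]]), 'ft_force': array([-0.511,  0.507,  0.544]), 'torque': array([ 0.012,  0.043, -0.031]), 'finger_gap': 0.08532890937437498}
{'vfov': 64.44002445676823, 'cx': 321.3663449187821, 'cy': 241.9968790985504, 'xyz': array([0.137, 0.615, 0.375]), 'attitude': array([[ 0.333,  0.901,  0.278],
       [ 0.943, -0.318, -0.098],
       [ 0.   ,  0.295, -0.955]])} 0.019
```

View pics/top0.png

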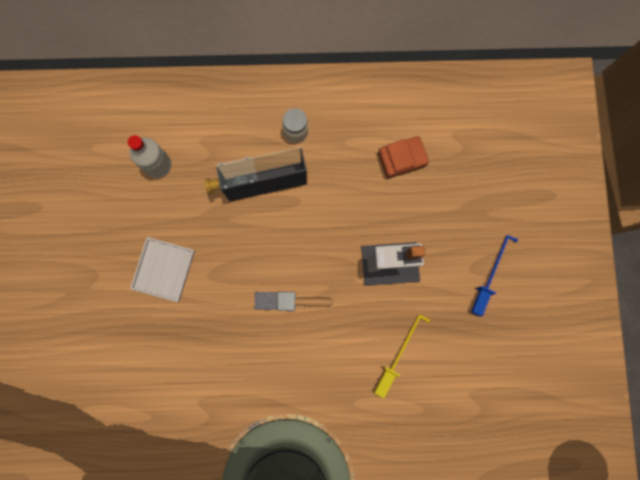

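View pics/side0.png

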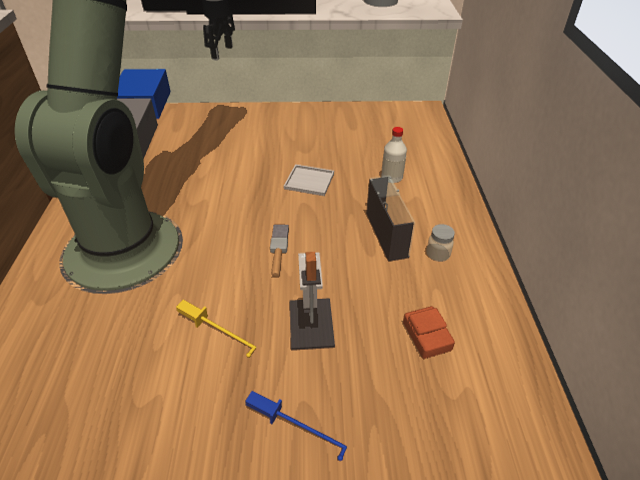

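Look-alikes for the picker in the top view are the brown-handled one hanging on the fork (415,252), a blue one lying at (495,275) and a yellow one at (400,355). I choose the brown one on the fork. The trap is at (260,175) with its stub to the left (+y), the tray is at (163,270), and I'll check the choice in a crop.

```bash
python3 - <<'E'
from h import *
np.set_printoptions(precision=3,suppress=True)
t=cv2.imread('pics/top0.png'); s=cv2.imread('pics/side0.png')
a=cv2.resize(t[225:305,345:445],(400,320),interpolation=cv2.INTER_CUBIC)   # x4
b=cv2.resize(t[140:210,200:320],(480,280),interpolation=cv2.INTER_CUBIC) # x4
c=cv2.resize(s[240:350,280:345],(325,550),interpolation=cv2.INTER_CUBIC) # x5
canvas=np.zeros((600,800,3),np.uint8); canvas[:320,:400]=a; canvas[320:,:480]=b; canvas[:550,475:800]=c
cv2.imwrite('pics/crop0.png',canvas)
C=cam('top')
bot.get_image('top')
for q in ['fork','trap','tray','picker']:
    r=bot.regions_of('top',q)
    for k in r[:1]:
        m=k['pixels'].astype(np.uint8); cs=max(cv2.findContours(m,0,2)[0],key=cv2.contourArea)
        print(q,k['confidence'],cv2.minAreaRect(cs), cv2.boxPoints(cv2.minAreaRect(cs)).tolist())
for nm,z in [('fork',0.),('tray',0.012),('trap',.115)]:
    pass
print('tray',onz('top',163,270,.01,C),'handle',onz('top',416,252,.225,C),'trap',onz('top',262,172,.115,C))
cs=cam('side'); print('handle side',onz('side',311,256,.225,cs))
print(tri([ray('top',416,252,C),ray('side',311,256,cs)]))
E
```

```text
fork 0.93 ((390.84002685546875, 263.6199951171875), (40.71499252319336, 58.188053131103516), 86.8201675415039) [[360.66156005859375, 244.90769958496094], [418.760009765625, 241.6799774169922], [421.01849365234375, 282.332275390625], [362.9200439453125, 285.55999755859375]]
trap 0.9 ((254.67138671875, 175.422607421875), (40.42373275756836, 103.11927032470703), 78.2317123413086) [[200.07321166992188, 166.15139770507812], [301.02496337890625, 145.11978149414062], [309.2695617675781, 184.69381713867188], [208.31781005859375, 205.72543334960938]]
tray 0.89 ((161.86903381347656, 269.2480773925781), (50.69044494628906, 56.261375427246094), 17.52556800842285) [[129.22923278808594, 288.4407653808594], [146.1713104248047, 234.7908935546875], [194.5088348388672, 250.05538940429688], [177.56675720214844, 303.70526123046875]]
picker 0.77 ((399.5166320800781, 355.4361877441406), (15.164430618286133, 92.52500915527344), 29.827085494995117) [[369.9286193847656, 391.7990417480469], [415.9490661621094, 311.5307922363281], [429.1046447753906, 319.0733337402344], [383.0841979980469, 399.3415832519531]]
tray [0.461 0.263 0.01 ] handle [ 0.463 -0.256  0.225] trap [0.65  0.031 0.115]
handle side [ 0.468 -0.26   0.225]
[ 0.466 -0.257  0.222]
```

View pics/crop0.png

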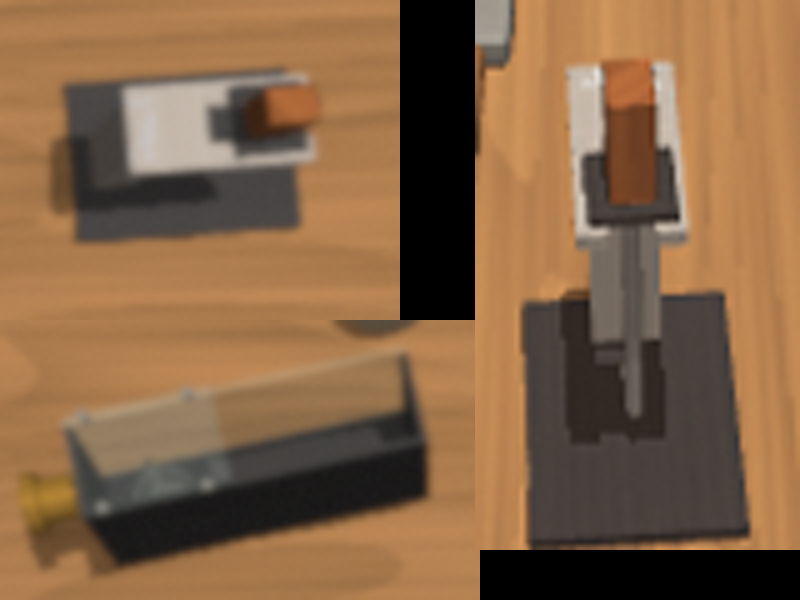

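The crops show the brown-handled picker with its collar on the white prongs. The handle top is at top px (417,252) and the slot is open to the right (-y). The trap's cover starts at about px (255,170), and its clear pane faces away from the robot.

```bash
python3 - <<'E'
from h import *
np.set_printoptions(precision=4,suppress=True)
C=cam('top')
T=lambda u,v:(200+u/4,140+(v-320)/4)
F=lambda u,v:(345+u/4,225+v/4)
for n,p,z in [('farL(+x,-y)',T(65,425),.117),('R',T(405,352),.115),('Rb',T(425,440),.115),('Lb',T(85,512),.117),('edge-',T(212,390),.119),('edge+',T(228,475),.119)]:
    print(n,onz('top',*p,z,C))
for n,p,z in [('prong -x',F(320,160),.165),('farA',F(125,85),.165),('farB',F(130,175),.165),('baseA',F(65,85),.008),('baseB',F(75,243),.008),('baseC',F(298,228),.008),('collar',F(270,122),.17)]:
    print(n,onz('top',*p,z,C))
print('tray corners',[onz('top',*p,.012,C)[:2] for p in [(147,238),(194,249),(180,301),(131,292)]])
E
```

```text
farL(+x,-y) [0.6642 0.1255 0.117 ]
R [ 0.7    -0.0514  0.115 ]
Rb [ 0.6524 -0.0608  0.115 ]
Lb [0.6178 0.1151 0.117 ]
edge- [0.6806 0.049  0.119 ]
edge+ [0.6351 0.0412 0.119 ]
prong -x [ 0.4443 -0.2849  0.165 ]
farA [ 0.4829 -0.1926  0.165 ]
farB [ 0.4393 -0.1931  0.165 ]
baseA [ 0.5039 -0.1801  0.008 ]
baseB [ 0.4153 -0.1823  0.008 ]
baseC [ 0.4205 -0.3068  0.008 ]
collar [ 0.4627 -0.2608  0.17  ]
tray corners [array([0.5337, 0.2994]), array([0.5063, 0.1942]), array([0.3916, 0.2241]), array([0.4141, 0.3322])]
```

```bash
cat >> h.py <<'E'
from scipy.spatial.transform import Rotation as Ro
np.set_printoptions(precision=4,suppress=True)
def rows(ts,g):
    """ts: list of (pos, R, nrows) -> printed row text"""
    o=bot.observe(); p0=np.array(o['position']);R0=np.array(o['tool_rot'])
    out=[]; p,R=p0,R0
    for (P,Q,n) in ts:
        P=np.array(P); sl=Ro.from_matrix(R.T@Q).as_rotvec()
        for i in range(1,n+1):
            pp=p+(P-p)*i/n; RR=R@Ro.from_rotvec(sl*i/n).as_matrix()
            t=R0.T@(pp-p0); w=Ro.from_matrix(R0.T@RR).as_rotvec()
            out.append(f"{g} "+" ".join(f"{x:.4f}".rstrip('0').rstrip('.') for x in t)+" "+" ".join(f"{x:.3f}".rstrip('0').rstrip('.') for x in w))
        p,R=P,Q
    print("; ".join(out).replace('-0 ','0 '))
def pick_R(az,lean=0):
    """picker frame: x foot at azimuth az (deg), top leaned away from foot"""
    a=np.radians(az); return Ro.from_euler('ZY',[az,-lean],degrees=True).as_matrix()
def tool_R(az,lean=0):  # tool x = picker x, tool z = -picker z
    return pick_R(az,lean)@np.diag([1,-1,-1.])
E
python3 - <<'E'
from h import *
R=tool_R(92)
rows([([.50,.28,.36],Ro.from_matrix(tool_R(140)).as_matrix(),8),([.464,-.257,.36],R,11)],0)
E
```

```text
0 -0.0473 -0.0243 -0.0137 0 0 0.045; 0 -0.0946 -0.0487 -0.0274 0 0 0.09; 0 -0.142 -0.073 -0.0411 0 0 0.135; 0 -0.1893 -0.0974 -0.0549 0 0 0.18; 0 -0.2366 -0.1217 -0.0686 0 0 0.225; 0 -0.2839 -0.146 -0.0823 0 0 0.269; 0 -0.3312 -0.1704 -0.096 0 0 0.314; 0 -0.3785 -0.1947 -0.1097 0 0 0.359; 0 -0.3917 -0.2418 -0.1097 0 0 0.435; 0 -0.4048 -0.289 -0.1097 0 0 0.512; 0 -0.418 -0.3361 -0.1097 0 0 0.588; 0 -0.4311 -0.3832 -0.1097 0 0 0.664; 0 -0.4442 -0.4304 -0.1097 0 0 0.74; 0 -0.4574 -0.4775 -0.1097 0 0 0.816; 0 -0.4705 -0.5246 -0.1097 0 0 0.892; 0 -0.4836 -0.5718 -0.1097 0 0 0.969; 0 -0.4968 -0.6189 -0.1097 0 0 1.045; 0 -0.5099 -0.666 -0.1097 0 0 1.121; 0 -0.5231 -0.7131 -0.1097 0 0 1.197
```

Emit:
{"fn": "arm_command", "kwargs": {
  "steps": "0 -0.05 -0.025 -0.014 0 0 0.045; 0 -0.095 -0.05 -0.027 0 0 0.09; 0 -0.14 -0.073 -0.04 0 0 0.135; 0 -0.19 -0.097 -0.055 0 0 0.18; 0 -0.237 -0.122 -0.07 0 0 0.225; 0 -0.284 -0.146 -0.082 0 0 0.27; 0 -0.33 -0.17 -0.096 0 0 0.315; 0 -0.379 -0.195 -0.11 0 0 0.36; 0 -0.392 -0.242 -0.11 0 0 0.435; 0 -0.405 -0.289 -0.11 0 0 0.51; 0 -0.418 -0.336 -0.11 0 0 0.59; 0 -0.431 -0.383 -0.11 0 0 0.665; 0 -0.444 -0.43 -0.11 0 0 0.74; 0 -0.457 -0.478 -0.11 0 0 0.816; 0 -0.47 -0.525 -0.11 0 0 0.89; 0 -0.484 -0.572 -0.11 0 0 0.97; 0 -0.497 -0.619 -0.11 0 0 1.045; 0 -0.51 -0.666 -0.11 0 0 1.12; 0 -0.523 -0.713 -0.11 0 0 1.197; 0 -0.523 -0.713 -0.11 0 0 1.197"
}}

```text
time: 3.75
position: [0.4629, -0.2601, 0.3603]
tool_rot: [[-0.029, 1.0, -0.0], [1.0, 0.029, -0.001], [-0.001, -0.0, -1.0]]
ft_force: [1.1, 0.7, -0.4]
finger_gap: 0.0851
```

```bash
python3 - <<'E'
from h import *
o=bot.observe(); print(o['time'],o['position'],o['tool_rot'],o['joint_positions'])
C=cam('wrist'); im=bot.get_image('wrist'); cv2.imwrite('pics/w1.png',im); print(C[5])
for q in ['picker','fork']:
    for k in bot.regions_of('wrist',q)[:2]:
        m=k['pixels'].astype(np.uint8)
        print(q,k['confidence'],k['box'])
print('pred handle top',proj('wrist',[.464,-.257,.225],C), 'grip',proj('wrist',[.464,-.257,.2],C))
E
```

```text
3.75 [ 0.4629 -0.2601  0.3603] [[-0.0289  0.9996 -0.0003]
 [ 0.9996  0.0289 -0.0014]
 [-0.0014 -0.0004 -1.    ]] [ -3.2225  17.3116  34.0114  98.6615 -10.3173  67.1646  35.264 ]
{'vfov': 64.44002445676823, 'cx': 321.3663449187821, 'cy': 241.9968790985504, 'xyz': array([ 0.4609, -0.1846,  0.4846]), 'attitude': array([[ 0.9996,  0.0267,  0.0085],
       [ 0.028 , -0.9548, -0.2959],
       [ 0.0002,  0.296 , -0.9552]])}
picker 0.98 [75.2, 121.3, 239.4, 232.0]
picker 0.76 [305.5, 182.6, 349.7, 251.7]
fork 0.7 [287.1, 119.3, 361.7, 237.8]
pred handle top [322.8622 231.2098] grip [322.735  222.4814]
```

View pics/w1.png

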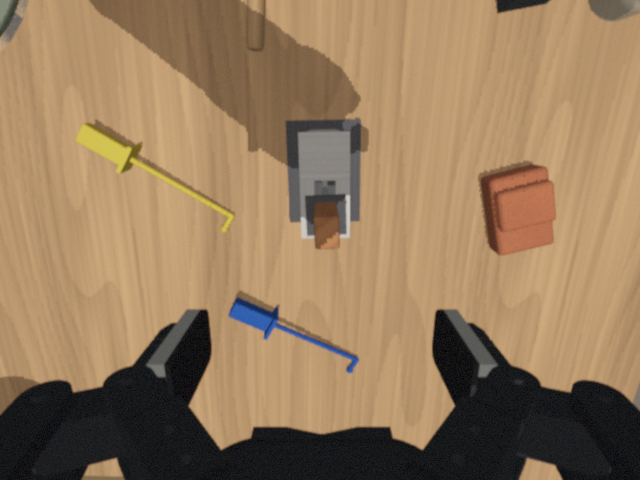

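```bash
python3 - <<'E'
from h import *
C=cam('wrist'); im=cv2.imread('pics/w1.png'); x0,y0=295,170
cr=im[y0:260,x0:360]; hsv=cv2.cvtColor(cr,cv2.COLOR_BGR2HSV)
m=((hsv[...,1]>130)&(hsv[...,0]<16)).astype(np.uint8)
print(np.histogram(hsv[...,2][m>0],8))
for th in (110,125,140):
    mm=cv2.morphologyEx((m&(hsv[...,2]>th)).astype(np.uint8),cv2.MORPH_OPEN,np.ones((3,3)))
    c=max(cv2.findContours(mm,0,2)[0],key=cv2.contourArea); P=cv2.boxPoints(cv2.minAreaRect(c))+[x0,y0]
    W=np.array([onz('wrist',*p,.225,C)[:2] for p in P]); print(th,W.mean(0),[ (np.linalg.norm(W[(i+1)%4]-W[i]).round(4),np.degrees(np.arctan2(*(W[(i+1)%4]-W[i])[::-1])).round(1)) for i in range(2)])
cv2.imwrite('pics/w1c.png',cv2.resize(cr,None,fx=6,fy=6,interpolation=cv2.INTER_CUBIC))
E
```

```text
(array([256,  55, 193, 308,  19,  16,  48,  99]), array([ 82.   ,  95.625, 109.25 , 122.875, 136.5  , 150.125, 163.75 ,
       177.375, 191.   ]))
110 [ 0.4679 -0.2535] [(np.float64(0.0156), np.float64(4.5)), (np.float64(0.0221), np.float64(-85.0))]
125 [ 0.4684 -0.2549] [(np.float64(0.0144), np.float64(7.6)), (np.float64(0.0199), np.float64(-82.1))]
140 [ 0.4703 -0.259 ] [(np.float64(0.012), np.float64(2.0)), (np.float64(0.0104), np.float64(-87.2))]
```

View pics/w1c.png

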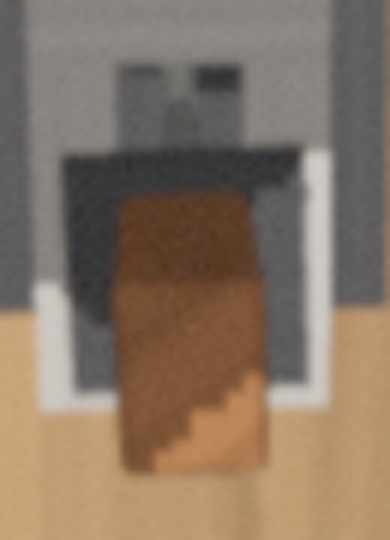

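```bash
python3 - <<'E'
from h import *
# camera pose of w1: arm hasn't moved
C=cam('wrist')
f=lambda pts,z:np.array([onz('wrist',295+u/6,170+v/6,z,C)[:2] for u,v in pts])
az=lambda a,b:np.degrees(np.arctan2(*(b-a)[::-1]))
h=f([(115,281),(260,276),(268,468),(122,472)],.225); print('handle top',h.mean(0),'L',az(h[3],h[0]),'R',az(h[2],h[1]),'W',az(h[0],h[1]),az(h[3],h[2]))
c=f([(65,157),(300,150),(307,385),(77,392)],.170); print('collar',c.mean(0),az(c[3],c[0]),az(c[2],c[1]),az(c[0],c[1]),az(c[3],c[2]),np.ptp(c,0))
p=f([(30,150),(331,150),(330,408),(40,410)],.165); print('prong',az(p[3],p[0]),az(p[2],p[1]),'end mid',(p[2]+p[3])/2)
E
```

```text
handle top [ 0.4682 -0.2536] L 93.7439446324121 R 95.09317267946645 W 4.033555117765087 3.656917858299156
collar [ 0.4684 -0.254 ] 94.22658787321046 94.7526681575856 3.731178563962019 3.8209070844153747 [0.0354 0.036 ]
prong 93.25562005564316 93.06986821698538 end mid [ 0.469  -0.2755]
```

The crop shows the handle top centred at crop (191,375) and the collar square to within 1° or so of the fork. This gives the picker at (0.468,-0.254) with azimuth 94°. Next I descend.

```bash
python3 - <<'E'
from h import *
rows([([.468,-.254,.27],tool_R(94.2),3),([.468,-.254,.2],tool_R(94.2),3)],0)
E
```

```text
0 0.0006 0.0013 0.0301 0 0 -0.012; 0 0.0013 0.0026 0.0601 0 0 -0.025; 0 0.0019 0.0039 0.0902 0 0 -0.037; 0 0.0019 0.0039 0.1135 0 0 -0.037; 0 0.0019 0.0039 0.1369 0 0 -0.037; 0 0.0019 0.0039 0.1602 0 0 -0.037
```

```bash
python3 - <<'E'
from h import *
C2=cam('wrist'); print(bot.observe()['position'],C2[3])
A=np.array([[ 0.9996,  0.0267,  0.0085],[ 0.028 , -0.9548, -0.2959],[ 0.0002,  0.296 , -0.9552]])
C=(C2[0],C2[1],C2[2],np.array([ 0.4609, -0.1846,  0.4846]),A)
f=lambda pts,z:np.array([onz('wrist',295+u/6,170+v/6,z,C)[:2] for u,v in pts])
print(f([(115,281),(260,276),(268,468),(122,472)],.225).mean(0),f([(65,157),(300,150),(307,385),(77,392)],.170).mean(0),f([(330,408),(40,410)],.165).mean(0))
E
```

```text
[ 0.4642 -0.2561  0.3602] [ 0.4616 -0.1808  0.4847]Traceback (most recent call last):
  File "<stdin>", line 6, in <module>
  File "<stdin>", line 5, in <lambda>
  File "h.py", line 9, in onz
    p,d=ray(n,u,v,C); return p+d*(z-p[2])/d[2]
        ~~~^^^^^^^^^
  File "h.py", line 7, in ray
    f,cx,cy,p,R,_=C or cam(n); return p,R@np.array([(u-cx)/f,(v-cy)/f,1.])
    ^^^^^^^^^^^^^
ValueError: not enough values to unpack (expected 6, got 5)
```

Emit:
{"fn": "arm_command", "kwargs": {
  "steps": "0 -0.001 0.002 0.03 0 0 -0.012; 0 -0.002 0.003 0.06 0 0 -0.025; 0 -0.002 0.003 0.09 0 0 -0.037; 0 -0.002 0.003 0.114 0 0 -0.037; 0 -0.002 0.003 0.137 0 0 -0.037; 0 -0.002 0.003 0.16 0 0 -0.037; 0 -0.002 0.003 0.16 0 0 -0.037; 0.6 -0.002 0.003 0.16 0 0 -0.037; 0.85 -0.002 0.003 0.16 0 0 -0.037; 1 -0.002 0.003 0.16 0 0 -0.037; 1 -0.002 0.003 0.16 0 0 -0.037; 1 -0.002 0.003 0.16 0 0 -0.037; 1 -0.002 0.003 0.16 0 0 -0.037",
  "grip_force": 70
}}

```text
time: 5.52
position: [0.4674, -0.2579, 0.2006]
tool_rot: [[-0.073, 0.997, 0.0], [0.997, 0.073, 0.001], [0.0, 0.001, -1.0]]
ft_force: [-1.5, 1.9, 5.8]
finger_gap: 0.0175
```

```bash
cat >> h.py <<'E'
TR=np.array([.657,.0455]); TAZ=101.3
def tcp(hx,hy,hz,lean=35,az=None,TR_=None):
    """heel in trap frame (m) -> TCP pos, tool R"""
    t=TR if TR_ is None else TR_; a=np.radians(TAZ)
    h=np.array([t[0]+hx*np.cos(a)-hy*np.sin(a), t[1]+hx*np.sin(a)+hy*np.cos(a), hz])
    az=TAZ if az is None else az
    return h+.170*pick_R(az,lean)[:,2], tool_R(az,lean)
E
python3 - <<'E'
from h import *
p,R=tcp(-.035,0,.17); print(p)
R0=tool_R(94.2)
rows([([.4674,-.2579,.218],R0,1),([.471,-.318,.22],R0,2),([.471,-.318,.37],R0,3),([.57,-.2,.37],tool_R(98,15),4),(p,R,6)],1)
E
```

```text
[ 0.683  -0.0844  0.3093]
1 0 0 -0.0174 0.001 0 -0; 1 -0.0301 -0.0004 -0.0184 0.001 0 -0; 1 -0.0602 -0.0008 -0.0194 0.001 0 -0; 1 -0.0601 -0.0008 -0.0694 0.001 0 -0; 1 -0.0601 -0.0007 -0.1194 0.001 0 -0; 1 -0.0601 -0.0007 -0.1694 0.001 0 -0; 1 -0.0325 0.0261 -0.1694 0.003 0.065 -0.017; 1 -0.0049 0.053 -0.1694 0.005 0.13 -0.033; 1 0.0228 0.0798 -0.1693 0.007 0.196 -0.05; 1 0.0504 0.1066 -0.1693 0.009 0.261 -0.066; 1 0.0682 0.1268 -0.1592 0.014 0.319 -0.075; 1 0.086 0.147 -0.149 0.019 0.377 -0.084; 1 0.1039 0.1672 -0.1389 0.024 0.435 -0.093; 1 0.1217 0.1873 -0.1287 0.029 0.493 -0.102; 1 0.1395 0.2075 -0.1186 0.034 0.552 -0.111; 1 0.1573 0.2277 -0.1084 0.038 0.61 -0.12
```

Emit:
{"fn": "arm_command", "kwargs": {
  "steps": "1 0 0 -0.017 0 0 0; 1 0 0 -0.018 0 0 0; 1 -0.03 0 -0.019 0 0 0; 1 -0.06 0 -0.019 0 0 0; 1 -0.06 0 -0.019 0 0 0; 1 -0.06 0 -0.07 0 0 0; 1 -0.06 0 -0.12 0 0 0; 1 -0.06 0 -0.17 0 0 0; 1 -0.032 0.026 -0.17 0.003 0.065 -0.017; 1 -0.005 0.053 -0.17 0.005 0.13 -0.033; 1 0.023 0.08 -0.17 0.007 0.196 -0.05; 1 0.05 0.107 -0.17 0.009 0.261 -0.066; 1 0.068 0.127 -0.16 0.014 0.319 -0.075; 1 0.086 0.147 -0.15 0.019 0.377 -0.084; 1 0.104 0.167 -0.14 0.024 0.435 -0.093; 1 0.122 0.187 -0.13 0.029 0.493 -0.102; 1 0.14 0.207 -0.12 0.034 0.552 -0.111; 1 0.157 0.228 -0.11 0.038 0.61 -0.12; 1 0.157 0.228 -0.11 0.038 0.61 -0.12; 1 0.157 0.228 -0.11 0.038 0.61 -0.12"
}}

```text
time: 8.02
position: [0.683, -0.0849, 0.311]
tool_rot: [[-0.16, 0.981, -0.112], [0.804, 0.196, 0.562], [0.573, 0.0, -0.82]]
ft_force: [-0.1, -0.0, -0.7]
finger_gap: 0.0169
```

```bash
python3 - <<'E'
from h import *
o=bot.observe(); R=np.array(o['tool_rot']);P=np.array(o['position']); print(o['time'],P,R,o['joint_positions'],o['finger_gap'])
C=cam('wrist'); im=bot.get_image('wrist'); C2=cam('wrist');print(C[3]-C2[3])
import pickle; pickle.dump((C,P,R),open('w2.pkl','wb')); cv2.imwrite('pics/w2.png',im)
cs=cam('side'); s=bot.get_image('side'); cv2.imwrite('pics/s2.png',s)
h=P+.17*R[:,2]; b=h+.02*R[:,0]
print('pred heel',h,proj('wrist',h,C),proj('side',h,cs),'ball',proj('wrist',b,C),proj('side',b,cs))
for q in ['picker','cup','trap']: print(q,[(np.round(r['box']),round(r['confidence'],2)) for r in bot.find_in('side',q)])
c=s[100:280,270:470]; cv2.imwrite('pics/w2v.png',np.hstack([im[:, 80:560],cv2.resize(c,None,fx=1.6,fy=480/180)]))
E
```

```text
8.025 [ 0.683  -0.0849  0.311 ] [[-0.1604  0.9807 -0.112 ]
 [ 0.8037  0.1956  0.562 ]
 [ 0.573   0.0001 -0.8195]] [  6.5898  44.6207  17.6341  66.8246 -41.0473  92.0239  39.5036] 0.016850027841630665
[ 0.0001  0.0002 -0.0004]
pred heel [0.6639 0.0106 0.1717] [320.9016 224.0712] [395.3943 186.7786] ball [320.8807 199.2559] [393.577  178.5576]
picker [(array([174., 300., 257., 358.]), 0.77), (array([389., 161., 428., 187.]), 0.74), (array([427., 225., 454., 262.]), 0.7), (array([245., 392., 350., 464.]), 0.6), (array([365., 178., 412., 262.]), 0.51)]
cup []
trap [(array([366., 177., 413., 262.]), 0.96)]
```

View pics/w2v.png

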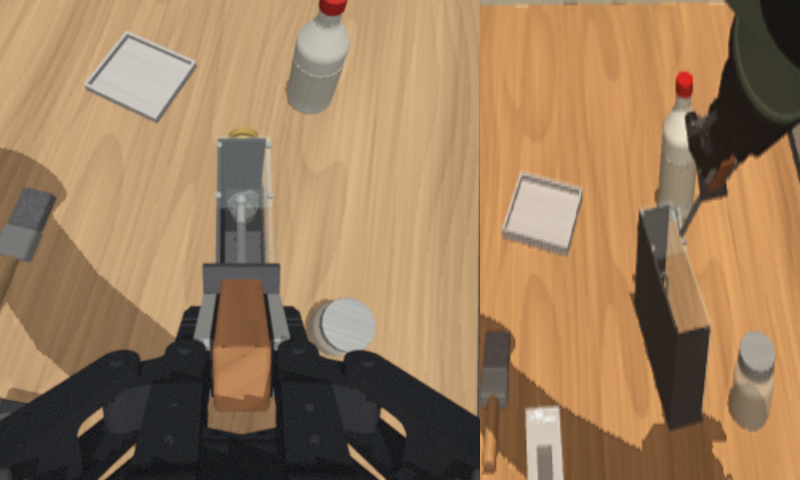

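The wrist view shows the trap seen along its length (px cols 297-352), with the foot's ball near (321,200) over the opening and something cup-like under the cover at about (321,210). I enlarge this area.

```bash
python3 - <<'E'
from h import *
im=cv2.imread('pics/w2.png'); c=im[125:275,275:375]
c=cv2.resize(c,None,fx=4,fy=4,interpolation=cv2.INTER_CUBIC)
d=cv2.convertScaleAbs(c,alpha=1.8,beta=10)
cv2.imwrite('pics/w2c.png',np.hstack([c[:, :],d]))
E
```

```text
(no output)
```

View pics/w2c.png

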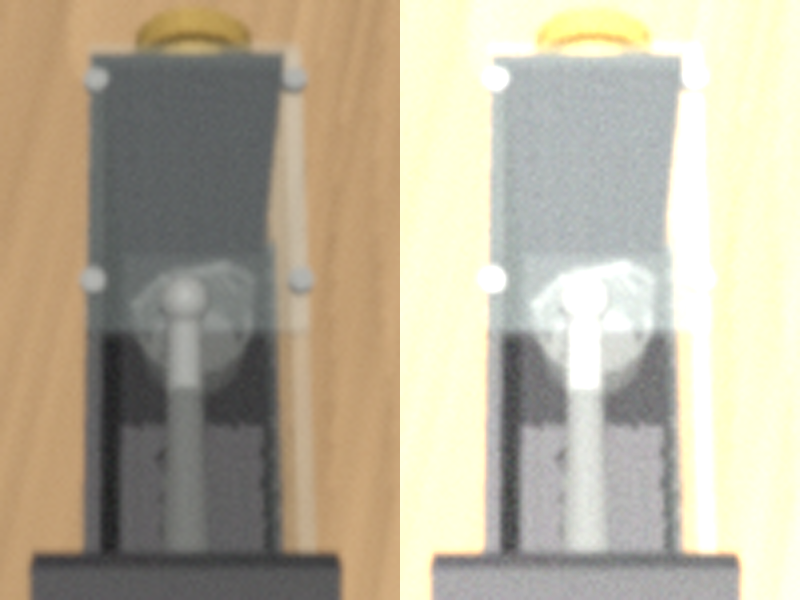

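```bash
python3 - <<'E'
from h import *
import pickle
C,P,R=pickle.load(open('w2.pkl','rb'))
f=lambda u,v,z: onz('wrist',275+u/4,125+v/4,z,C)[:2]
el,er=f(86,332,.119),f(308,330,.119); fl,fr=f(92,52,.119),f(298,46,.119)
print('edge',el,er,(el+er)/2,np.linalg.norm(er-el)); print('far',fl,fr)
d=(fl+fr)/2-(el+er)/2; print('az',np.degrees(np.arctan2(d[1],d[0])),np.linalg.norm(d))
d2=er-el; print('az from edge',np.degrees(np.arctan2(d2[1],d2[0]))+90)
a=np.radians(101.3);X=np.array([np.cos(a),np.sin(a)]);Y=np.array([-X[1],X[0]])
O=(el+er)/2
loc=lambda q:((q-O)@X*1000,(q-O)@Y*1000)
for n,u,v,z in [('rimL',137,330,.029),('rimR',253,330,.029),('rimnear',195,372,.029),('botnear',195,392,.005),('barL',163,283,.061),('barR',242,264,.061),('kneeL',132,303,.049),('kneeR',255,287,.049),('wallL in',103,545,.115),('wallR',278,545,.115)]:
    print(n,np.round(loc(f(u,v,z)),1))
h=P+.17*R[:,2]; print('heel',np.round(loc(h[:2]),1))
E
```

```text
edge [0.634  0.0415] [0.686  0.0523] [0.66   0.0469] 0.05315756005277381
far [0.6189 0.1172] [0.6701 0.1291]
az 101.46048521578113 0.07780208450852787
az from edge 101.80077950649337
rimL [38.5 17.4]
rimR [ 38.4 -17.8]
rimnear [24.8 -0.2]
botnear [27.4 -0.4]
barL [39.3  9.1]
barR [ 45.2 -13.4]
kneeL [38.5 18.2]
kneeR [ 43.5 -17.6]
wallL in [-51.9  21.9]
wallR [-51.9 -18.6]
heel [-36.4   3.2]
```

```bash
sed -i 's/^TR=.*/TR=np.array([.660,.0469]); TAZ=101.5/' h.py; python3 - <<'E'
from h import *
A=tcp(-.03,-.0005,.170);B=tcp(-.03,-.0005,.038);D=tcp(.037,-.0005,.038)
rows([(*A,2),(*B,5),(*B,1),(*D,7),(*D,2)],1)
print(D[0])
E
```

```text
1 0.002 0.0021 0.0028 0.002 0 -0.001; 1 0.0039 0.0041 0.0055 0.003 0 -0.003; 1 -0.0112 0.0041 0.0271 0.003 0 -0.003; 1 -0.0263 0.004 0.0488 0.003 0 -0.003; 1 -0.0415 0.004 0.0704 0.003 0 -0.003; 1 -0.0566 0.004 0.092 0.003 0 -0.003; 1 -0.0718 0.004 0.1137 0.003 0 -0.003; 1 -0.0718 0.004 0.1137 0.003 0 -0.003; 1 -0.0639 0.0039 0.1192 0.003 0 -0.003; 1 -0.0561 0.0039 0.1246 0.003 0 -0.003; 1 -0.0482 0.0038 0.1301 0.003 0 -0.003; 1 -0.0404 0.0038 0.1356 0.003 0 -0.003; 1 -0.0325 0.0038 0.1411 0.003 0 -0.003; 1 -0.0247 0.0037 0.1466 0.003 0 -0.003; 1 -0.0169 0.0037 0.1521 0.003 0 -0.003; 1 -0.0169 0.0037 0.1521 0.003 0 -0.003; 1 -0.0169 0.0037 0.1521 0.003 0 -0.003
[ 0.6726 -0.0123  0.1773]
```

Emit:
{"fn": "arm_command", "kwargs": {
  "steps": "1 0.002 0.002 0.003 0.002 0 -0.001; 1 0.004 0.004 0.0055 0.003 0 -0.003; 1 -0.011 0.004 0.027 0.003 0 -0.003; 1 -0.0265 0.004 0.049 0.003 0 -0.003; 1 -0.0415 0.004 0.0705 0.003 0 -0.003; 1 -0.0565 0.004 0.092 0.003 0 -0.003; 1 -0.072 0.004 0.1135 0.003 0 -0.003; 1 -0.072 0.004 0.1135 0.003 0 -0.003; 1 -0.072 0.004 0.1135 0.003 0 -0.003"
}}

```text
time: 9.4
position: [0.6864, -0.0784, 0.178]
tool_rot: [[-0.164, 0.98, -0.113], [0.803, 0.199, 0.562], [0.573, 0.001, -0.82]]
ft_force: [0.6, -0.5, -0.6]
finger_gap: 0.0173
```

```bash
python3 - <<'E'
from h import *
import pickle
o=bot.observe(); R=np.array(o['tool_rot']);P=np.array(o['position']);h=P+.17*R[:,2]
a=np.radians(TAZ);X=np.array([np.cos(a),np.sin(a)]);Y=np.array([-X[1],X[0]]);d=h[:2]-TR
print(o['time'],'heel trap mm',1000*(d@X),1000*(d@Y),1000*h[2],'lean',np.degrees(np.arccos(-R[2,2])),o['ft_force'])
C=cam('wrist'); im=bot.get_image('wrist'); print(cam('wrist')[3]-C[3]); pickle.dump((C,P,R),open('w3.pkl','wb'))
b=h+.02*R[:,0]; pb=proj('wrist',b,C); print('ball',pb,'bar pred',proj('wrist',[*(TR+.042*X),.061],C))
u,v=int(pb[0]),int(pb[1]); c=im[v-110:v+40,u-60:u+60]
c=cv2.resize(c,None,fx=4,fy=4,interpolation=cv2.INTER_CUBIC); print('crop origin',u-60,v-110)
cv2.imwrite('pics/w3.png',cv2.convertScaleAbs(c,alpha=1.5,beta=5))
D=tcp(.037,-.0005,.038); rows([(*D,7)],1)
E
```

```text
9.4 heel trap mm -30.586837129605268 -1.0314200073366893 38.635420148659755 lean 34.9625496594518 [ 0.6215 -0.466  -0.6449]
[ 0.     -0.      0.0003]
ball [320.8652 199.278 ] bar pred [319.5705 129.1251]
crop origin 260 89
1 0.0078 -0.0001 0.0057 0 0 0; 1 0.0156 -0.0001 0.0113 0 0 0; 1 0.0235 -0.0002 0.017 0.001 0 0.001; 1 0.0313 -0.0003 0.0226 0.001 0.001 0.001; 1 0.0391 -0.0003 0.0283 0.001 0.001 0.001; 1 0.0469 -0.0004 0.0339 0.001 0.001 0.001; 1 0.0547 -0.0005 0.0396 0.001 0.001 0.001
```

View pics/w3.png

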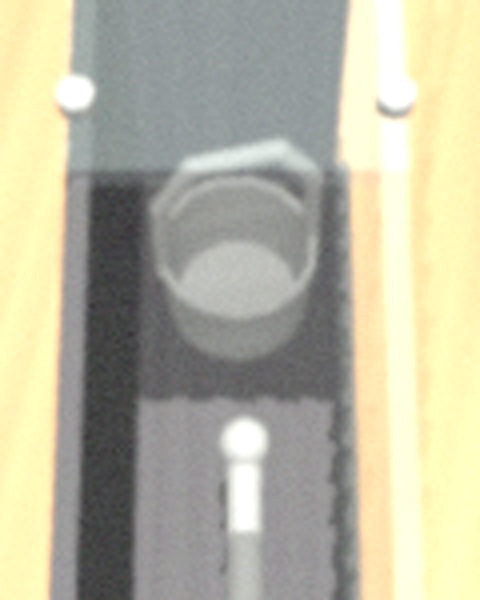

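The crop shows the ball at (243,440) aligned with the cup. The bail's bar runs from (188,163) to (278,147), turned about 10°, with its middle at about x=44 mm, y=+0.5 mm in the trap. Now I insert the foot.

Emit:
{"fn": "arm_command", "kwargs": {
  "steps": "1 0.008 -0.0005 0.0055 0 0 0; 1 0.016 -0.001 0.011 0 0 0; 1 0.0235 -0.0015 0.0165 0 0 0; 1 0.0315 -0.0015 0.022 0.001 0 0; 1 0.039 -0.002 0.0275 0.001 0 0; 1 0.047 -0.002 0.033 0.001 0 0.001; 1 0.056 -0.002 0.0395 0.001 0 0.001; 1 0.056 -0.002 0.0395 0.001 0 0.001; 1 0.056 -0.002 0.0395 0.001 0 0.001"
}}

```text
time: 10.58
position: [0.6709, -0.012, 0.178]
tool_rot: [[-0.163, 0.98, -0.114], [0.803, 0.199, 0.561], [0.572, 0.0, -0.82]]
ft_force: [0.2, -0.3, -1.4]
finger_gap: 0.0172
```

```bash
cat >> h.py <<'E'
def heel():
    o=bot.observe(); R=np.array(o['tool_rot']);P=np.array(o['position']);h=P+.17*R[:,2]
    a=np.radians(TAZ);X=np.array([np.cos(a),np.sin(a)]);Y=np.array([-X[1],X[0]]);d=h[:2]-TR
    print(o['time'],'heel trap mm',np.round([1000*(d@X),1000*(d@Y),1000*h[2]],1),'lean',np.degrees(np.arccos(-R[2,2])).round(1),o['ft_force'],o['finger_gap'])
    return P,R,h
E
python3 - <<'E'
from h import *
P,R,h=heel(); C=cam('wrist'); im=bot.get_image('wrist')
b=h+.02*R[:,0]; pb=proj('wrist',b,C)
u,v=int(pb[0]),int(pb[1]); c=im[v-60:v+60,u-60:u+60]
c=cv2.resize(c,None,fx=5,fy=5,interpolation=cv2.INTER_CUBIC); 
cv2.imwrite('pics/w4.png',cv2.convertScaleAbs(c,alpha=1.5,beta=5))
y=.0003
rows([(*tcp(.036,y,.048),2),(*tcp(.036,y,.050),1),(*tcp(.005,y,.051),4),(*tcp(-.030,y,.053),4),(*tcp(-.030,y,.058),1)],1)
E
```

```text
10.575 heel trap mm [37.4  1.  38.6] lean 34.9 [ 0.1755 -0.3326 -1.3752] 0.01718404287448127
1 0.0021 0.0004 -0.0042 0 0.001 -0; 1 0.0041 0.0008 -0.0085 0.001 0.001 -0; 1 0.0053 0.0008 -0.0101 0.001 0.001 -0; 1 -0.0009 0.0008 -0.0148 0.001 0.001 -0; 1 -0.0072 0.0008 -0.0194 0.001 0.001 -0; 1 -0.0134 0.0008 -0.024 0.001 0.001 -0; 1 -0.0196 0.0008 -0.0287 0.001 0.001 -0; 1 -0.0265 0.0008 -0.0341 0.001 0.001 -0; 1 -0.0334 0.0008 -0.0395 0.001 0.001 -0; 1 -0.0402 0.0008 -0.0449 0.001 0.001 -0; 1 -0.0471 0.0008 -0.0504 0.001 0.001 -0; 1 -0.0443 0.0008 -0.0545 0.001 0.001 -0
```

View pics/w4.png

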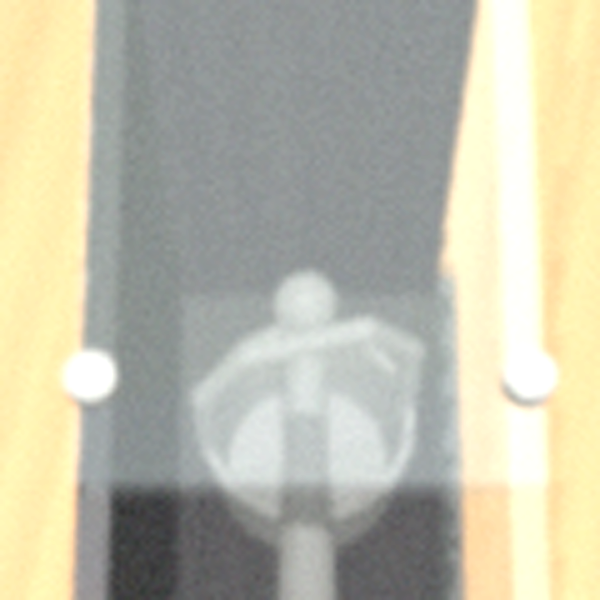

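The crop shows the ball (305,300) past the bar and the bar crossing over the foot. The hook is engaged, so I raise it and drag the cup back.

Emit:
{"fn": "arm_command", "kwargs": {
  "steps": "1 0.002 0 -0.004 0 0 0; 1 0.004 0.0005 -0.0085 0.001 0.001 0; 1 0.005 0.0005 -0.01 0.001 0.001 0; 1 -0.001 0.001 -0.015 0.001 0.001 0; 1 -0.007 0.001 -0.0195 0.001 0.001 0; 1 -0.0135 0.001 -0.024 0.001 0.001 0; 1 -0.0195 0.001 -0.0285 0.001 0.001 0; 1 -0.0265 0.001 -0.034 0.001 0.001 0; 1 -0.0335 0.001 -0.0395 0.001 0.001 0; 1 -0.04 0.001 -0.045 0.001 0.001 0; 1 -0.047 0.001 -0.0505 0.001 0.001 0; 1 -0.0535 0.001 -0.055 0.001 0.001 0; 1 -0.0535 0.001 -0.055 0.001 0.001 0"
}}

```text
time: 12.25
position: [0.6869, -0.0866, 0.1923]
tool_rot: [[-0.162, 0.98, -0.114], [0.803, 0.199, 0.562], [0.573, -0.001, -0.82]]
ft_force: [-0.2, -0.7, -0.7]
finger_gap: 0.0169
```

```bash
python3 - <<'E'
from h import *
P,R,h=heel(); C=cam('wrist'); im=bot.get_image('wrist')
b=h+.02*R[:,0]; pb=proj('wrist',b,C)
u,v=int(pb[0]),int(pb[1]); c=im[v-60:v+60,u-60:u+60]
c=cv2.resize(c,None,fx=4,fy=4,interpolation=cv2.INTER_CUBIC); 
cv2.imwrite('pics/w5.png',cv2.convertScaleAbs(c,alpha=1.3,beta=5))
y=.0003
rows([(*tcp(-.038,y,.110),4),(*tcp(-.038,y,.195),5),(*tcp(-.038,y,.195),1)],1)
E
```

```text
12.25 heel trap mm [-38.8   0.3  53. ] lean 35.0 [-0.2337 -0.7334 -0.6951] 0.016878967813117002
1 0.0082 0 -0.0116 0 0 -0; 1 0.0164 -0.0001 -0.0233 0 0 -0; 1 0.0245 -0.0001 -0.0349 0 0 -0; 1 0.0327 -0.0002 -0.0466 0 0 -0.001; 1 0.0425 -0.0002 -0.0605 0 0 -0.001; 1 0.0522 -0.0002 -0.0744 0 0 -0.001; 1 0.0619 -0.0002 -0.0884 0 0 -0.001; 1 0.0717 -0.0002 -0.1023 0 0 -0.001; 1 0.0814 -0.0002 -0.1162 0 0 -0.001; 1 0.0814 -0.0002 -0.1162 0 0 -0.001
```

View pics/w5.png

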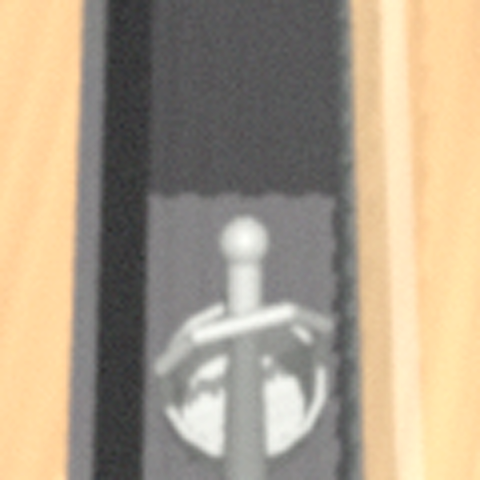

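The bar sits in the corner of the hook at (240,325) and the cup is fully in the open part. Now I lift.

Emit:
{"fn": "arm_command", "kwargs": {
  "steps": "1 0.006 0 -0.0085 0 0 0; 1 0.013 0 -0.018 0 0 0; 1 0.02 0 -0.029 0 0 0; 1 0.028 0 -0.04 0 0 0; 1 0.036 0 -0.051 0 0 0; 1 0.044 0 -0.0625 0 0 0; 1 0.052 0 -0.0745 0 0 0; 1 0.062 0 -0.0885 0 0 0; 1 0.0715 0 -0.1025 0 0 0; 1 0.0815 0 -0.116 0 0 0; 1 0.0855 0 -0.122 0 0 0; 1 0.0855 0 -0.122 0 0 0; 1 0.0855 0 -0.122 0 0 0; 1 0.0855 0 -0.122 0 0 0"
}}

```text
time: 14.05
position: [0.6868, -0.0858, 0.3407]
tool_rot: [[-0.162, 0.98, -0.115], [0.803, 0.199, 0.562], [0.574, -0.001, -0.819]]
ft_force: [-0.0, -0.1, -0.9]
finger_gap: 0.0171
```

```bash
python3 - <<'E'
from h import *
P,R,h=heel(); C=cam('wrist'); im=bot.get_image('wrist'); cv2.imwrite('pics/w6.png',im)
bar=h+.0055*R[:,0]-.0055*R[:,2]
print('bar pred',proj('wrist',bar,C),[(np.round(r['box']),r['confidence']) for r in bot.find_in('wrist','cup')])
bot.get_image('side');print([(np.round(r['box']),r['confidence']) for r in bot.find_in('side','cup')],proj('side',bar-[0,0,.04]))
# plan to tray: upright, same azimuth, bar over tray centre (.4614,.2625)
az=115; pr=pick_R(az,0)
bt=np.array([.4614,.2625,0])
def up(zheel,dx=0):  # heel s.t. bar at tray centre
    hh=bt-.0055*pr[:,0]+dx*pr[:,0]; return np.array([hh[0],hh[1],zheel+.170]),tool_R(az,0)
print(up(.195))
rows([(np.array([.62,-.0,.365]),tool_R(105,15),6),(np.array([.55,.13,.37]),tool_R(110,0),5),(*up(.195),5),(*up(.195),2)],1)
E
```

```text
14.05 heel trap mm [-37.9   0.3 201.5] lean 35.0 [-0.05   -0.1293 -0.9054] 0.0171448363237163
bar pred [320.9115 219.0137] [(array([299., 215., 343., 255.]), 0.91)]
[(array([389., 182., 407., 198.]), 0.54)] [396.5706 187.5164]
(array([0.4637, 0.2575, 0.365 ]), array([[-0.4226,  0.9063,  0.    ],
       [ 0.9063,  0.4226,  0.    ],
       [ 0.    ,  0.    , -1.    ]]))
1 0.0156 -0.0081 0.0061 0.004 -0.058 -0.009; 1 0.0312 -0.0162 0.0121 0.008 -0.116 -0.019; 1 0.0468 -0.0242 0.0182 0.013 -0.174 -0.028; 1 0.0624 -0.0323 0.0242 0.017 -0.233 -0.038; 1 0.078 -0.0404 0.0303 0.021 -0.291 -0.047; 1 0.0936 -0.0485 0.0364 0.025 -0.349 -0.056; 1 0.1173 -0.057 0.0518 0.029 -0.401 -0.074; 1 0.141 -0.0656 0.0671 0.033 -0.453 -0.091; 1 0.1647 -0.0741 0.0825 0.037 -0.505 -0.109; 1 0.1885 -0.0827 0.0979 0.041 -0.558 -0.127; 1 0.2122 -0.0912 0.1133 0.045 -0.61 -0.144; 1 0.2349 -0.1031 0.1305 0.05 -0.609 -0.161; 1 0.2576 -0.1149 0.1476 0.055 -0.609 -0.178; 1 0.2803 -0.1267 0.1647 0.061 -0.609 -0.195; 1 0.303 -0.1386 0.1819 0.066 -0.608 -0.212; 1 0.3257 -0.1504 0.199 0.071 -0.608 -0.229; 1 0.3257 -0.1504 0.199 0.071 -0.608 -0.229; 1 0.3257 -0.1504 0.199 0.071 -0.608 -0.229
```

```bash
cat >> h.py <<'E'
def tray(zheel,back=0,az=115,lean=15,bt=(.4614,.2625,0)):
    pr=pick_R(az,lean); bar=np.array(bt,float)
    hh=bar-.0055*pr[:,0]-.0055*pr[:,2]-back*pick_R(az,0)[:,0]; hh[2]=zheel
    return hh+.170*pr[:,2],tool_R(az,lean)
E
python3 - <<'E'
from h import *
A=(np.array([.62,-.005,.365]),tool_R(107,15)); B=tray(.195); M=((A[0]+B[0])/2+[.02,.0,0],tool_R(111,15))
print(M[0],B[0])
rows([(*A,7),(*M,5),(*B,6)],1)
E
```

```text
[0.5708 0.107  0.3621] [0.4816 0.2191 0.3592]
1 0.0128 -0.0071 0.0048 0.006 -0.05 -0.013; 1 0.0256 -0.0141 0.0096 0.011 -0.1 -0.025; 1 0.0384 -0.0212 0.0144 0.017 -0.149 -0.038; 1 0.0512 -0.0283 0.0192 0.023 -0.199 -0.05; 1 0.064 -0.0353 0.024 0.029 -0.249 -0.063; 1 0.0767 -0.0424 0.0288 0.034 -0.299 -0.076; 1 0.0895 -0.0495 0.0335 0.04 -0.349 -0.088; 1 0.1088 -0.0547 0.0477 0.046 -0.349 -0.101; 1 0.1281 -0.0598 0.0619 0.052 -0.349 -0.114; 1 0.1473 -0.065 0.0761 0.058 -0.348 -0.126; 1 0.1666 -0.0702 0.0903 0.064 -0.348 -0.139; 1 0.1858 -0.0754 0.1045 0.07 -0.348 -0.152; 1 0.203 -0.0862 0.1171 0.075 -0.348 -0.162; 1 0.2201 -0.0971 0.1297 0.08 -0.348 -0.173; 1 0.2372 -0.1079 0.1423 0.085 -0.348 -0.184; 1 0.2544 -0.1188 0.1549 0.09 -0.348 -0.194; 1 0.2715 -0.1296 0.1675 0.094 -0.348 -0.205; 1 0.2886 -0.1405 0.1801 0.099 -0.347 -0.215
```

Emit:
{"fn": "arm_command", "kwargs": {
  "steps": "1 0.01 -0.005 0.0035 0.004 -0.03 -0.01; 1 0.0256 -0.014 0.0096 0.011 -0.1 -0.025; 1 0.0384 -0.021 0.0144 0.017 -0.149 -0.038; 1 0.051 -0.028 0.019 0.023 -0.199 -0.05; 1 0.064 -0.035 0.024 0.029 -0.249 -0.063; 1 0.077 -0.042 0.029 0.034 -0.299 -0.076; 1 0.0895 -0.0495 0.0335 0.04 -0.349 -0.088; 1 0.109 -0.055 0.0475 0.046 -0.349 -0.101; 1 0.128 -0.06 0.062 0.052 -0.349 -0.114; 1 0.147 -0.065 0.076 0.058 -0.348 -0.126; 1 0.1665 -0.07 0.09 0.064 -0.348 -0.139; 1 0.186 -0.0755 0.1045 0.07 -0.348 -0.152; 1 0.203 -0.086 0.117 0.075 -0.348 -0.162; 1 0.22 -0.097 0.13 0.08 -0.348 -0.173; 1 0.237 -0.108 0.142 0.085 -0.348 -0.184; 1 0.2545 -0.119 0.155 0.09 -0.348 -0.194; 1 0.2715 -0.1295 0.1675 0.094 -0.348 -0.205; 1 0.2835 -0.137 0.1765 0.098 -0.347 -0.212; 1 0.2885 -0.1405 0.18 0.099 -0.347 -0.215; 1 0.2885 -0.1405 0.18 0.099 -0.347 -0.215"
}}

```text
time: 16.75
position: [0.4817, 0.2189, 0.3593]
tool_rot: [[-0.408, 0.906, -0.109], [0.875, 0.422, 0.235], [0.259, 0.001, -0.966]]
ft_force: [0.0, -0.2, -1.8]
finger_gap: 0.017
```

```bash
python3 - <<'E'
from h import *
P,R,h=heel(); print(P,h); C=cam('wrist'); im=bot.get_image('wrist'); cv2.imwrite('pics/w7.png',im)
bar=h+.0055*R[:,0]-.0055*R[:,2]
print('bar',bar,proj('wrist',bar,C),[(np.round(r['box']),r['confidence']) for r in bot.find_in('wrist','cup')])
for k in bot.regions_of('wrist','tray')[:2]:
    c=max(cv2.findContours(k['pixels'].astype(np.uint8),0,2)[0],key=cv2.contourArea)
    hull=cv2.convexHull(c); W=np.array([onz('wrist',*p,.012,C)[:2] for p in hull[:,0].astype(float)]).astype(np.float32)
    print(k['confidence'],cv2.minAreaRect(W))
rows([(*tray(.09),5),(*tray(.058),4),(*tray(.052),2)],1)
E
```

```text
16.75 heel trap mm [247.  150.6 195.1] lean 15.0 [ 0.0198 -0.1505 -1.7687] 0.01699360357014422
[0.4817 0.2189 0.3593] [0.4631 0.2589 0.1951]
bar [0.4615 0.2624 0.2018] [320.9697 218.6298] [(array([302., 199., 346., 233.]), 0.6)]
0.75 ((0.4649965167045593, 0.2677837610244751), (0.11119761317968369, 0.12074749916791916), 72.75384521484375)
1 -0.0053 0 0.0203 0 0 -0; 1 -0.0105 0 0.0406 0 0 -0.001; 1 -0.0158 -0.0001 0.061 0 0 -0.001; 1 -0.021 -0.0001 0.0813 0.001 0 -0.001; 1 -0.0263 -0.0001 0.1016 0.001 0 -0.001; 1 -0.0284 -0.0001 0.1093 0.001 0 -0.001; 1 -0.0305 -0.0001 0.1171 0.001 0 -0.001; 1 -0.0325 -0.0001 0.1248 0.001 0 -0.001; 1 -0.0346 -0.0001 0.1325 0.001 0 -0.001; 1 -0.0354 -0.0001 0.1354 0.001 0 -0.001; 1 -0.0361 -0.0001 0.1383 0.001 0 -0.001
```

Emit:
{"fn": "arm_command", "kwargs": {
  "steps": "1 -0.005 0 0.02 0 0 0; 1 -0.0105 0 0.04 0 0 0; 1 -0.016 0 0.061 0 0 0; 1 -0.021 0 0.081 0 0 0; 1 -0.0263 0 0.1 0 0 0; 1 -0.0295 0 0.113 0 0 0; 1 -0.032 0 0.122 0 0 0; 1 -0.0335 0 0.1285 0 0 0; 1 -0.0344 0 0.132 0 0 0; 1 -0.0349 0 0.134 0 0 0; 1 -0.0354 0 0.136 0 0 0; 1 -0.036 0 0.138 0 0 0; 1 -0.0365 0 0.14 0 0 0; 1 -0.037 0 0.142 0 0 0; 1 -0.0379 0 0.145 0 0 0; 1 -0.0384 0 0.147 0 0 0; 1 -0.0384 0 0.147 0 0 0; 1 -0.0384 0 0.147 0 0 0"
}}

```text
time: 19.15
position: [0.4818, 0.2192, 0.2073]
tool_rot: [[-0.407, 0.907, -0.109], [0.876, 0.421, 0.235], [0.259, 0.0, -0.966]]
ft_force: [1.1, -0.3, -1.0]
finger_gap: 0.0171
```

```bash
python3 - <<'E'
from h import *
P,R,h=heel(); print(P,h); C=cam('wrist'); im=bot.get_image('wrist')
b=h+.02*R[:,0]; pb=proj('wrist',b,C); u,v=int(pb[0]),int(pb[1]); c=im[v-60:v+60,u-75:u+75]
cv2.imwrite('pics/w8.png',cv2.resize(c,None,fx=4,fy=4,interpolation=cv2.INTER_CUBIC))
print('bar pred',proj('wrist',[.4615,.2625,.060],C),'ball',pb,'crop0',u-75,v-60)
rows([(*tray(.043,.05),5),(*tray(.043,.05),1),(*tray(.25,.05),5)],1)
E
```

```text
19.15 heel trap mm [247.2 150.4  43.1] lean 15.0 [ 1.0591 -0.31   -1.0269] 0.017059984037297513
[0.4818 0.2192 0.2073] [0.4633 0.2592 0.0431]
bar pred [320.6576 218.3756] ball [320.9509 198.8337] crop0 245 138
1 -0.0097 0 -0.0026 0 0 -0; 1 -0.0194 0 -0.0051 0 0 -0.001; 1 -0.029 -0.0001 -0.0077 0.001 0 -0.001; 1 -0.0387 -0.0001 -0.0103 0.001 0 -0.001; 1 -0.0484 -0.0001 -0.0129 0.001 0 -0.001; 1 -0.0484 -0.0001 -0.0129 0.001 0 -0.001; 1 -0.0377 -0.0001 -0.0528 0.001 0 -0.001; 1 -0.027 -0.0001 -0.0928 0.001 0 -0.001; 1 -0.0162 0 -0.1328 0.001 0 -0.001; 1 -0.0055 0 -0.1728 0.001 0 -0.001; 1 0.0052 0 -0.2128 0.001 0 -0.001
```

View pics/w8.png

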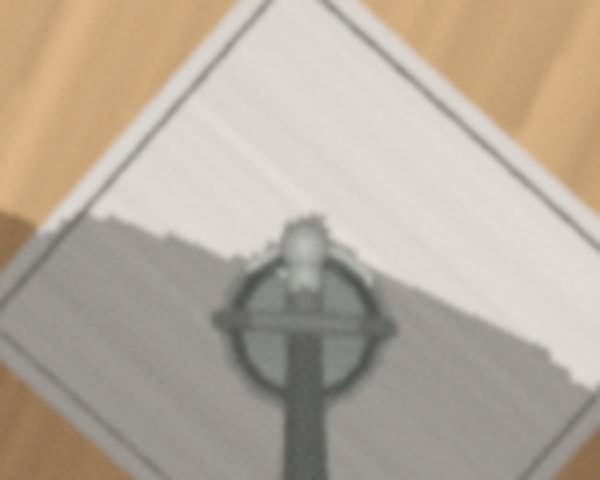

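The cup stands upright mid-tray. The bar is at crop (305,321), as predicted for a bar height of 60 mm, and the foot is clear below it. I withdraw the foot and rise.

Emit:
{"fn": "arm_command", "kwargs": {
  "steps": "1 -0.006 0 -0.0016 0 0 0; 1 -0.014 0 -0.0037 0 0 0; 1 -0.022 0 -0.0058 0 0 0; 1 -0.03 0 -0.008 0 0 0; 1 -0.04 0 -0.0107 0 0 0; 1 -0.05 0 -0.0133 0 0 0; 1 -0.05 0 -0.0133 0 0 0; 1 -0.046 0 -0.03 0 0 0; 1 -0.038 0 -0.0528 0 0 0; 1 -0.027 0 -0.093 0 0 0; 1 -0.016 0 -0.133 0 0 0; 1 -0.006 0 -0.17 0 0 0; 1 -0.006 0 -0.17 0 0 0"
}}

```text
time: 20.82
position: [0.5033, 0.1744, 0.3736]
tool_rot: [[-0.409, 0.907, -0.104], [0.875, 0.422, 0.237], [0.258, 0.006, -0.966]]
ft_force: [-0.0, 0.1, -1.6]
finger_gap: 0.0169
```

```bash
python3 - <<'E'
from h import *
P,R,h=heel(); print(P,h); C=cam('top'); bot.get_image('top'); 
print([(np.round(r['box']),r['confidence']) for r in bot.find_in('top','cup')],proj('top',[.4615,.2625,.03]))
bot.get_image('side')
print([(np.round(r['box']),r['confidence']) for r in bot.find_in('side','cup')],proj('side',[.4615,.2625,.03]))
R0=tool_R(94.2)
rows([([.50,.0,.38],tool_R(104,5),8),([.4715,-.318,.37],R0,10),([.4715,-.318,.37],R0,2)],1)
E
```

```text
20.825 heel trap mm [199.1 137.5 209.4] lean 15.0 [-0.006   0.1243 -1.6226] 0.01694001650178051
[0.5033 0.1744 0.3736] [0.4856 0.2146 0.2094]
[] [160.6488 269.0754]
[(array([301., 167., 319., 185.]), 0.6)] [307.4456 173.4159]
1 -0.0186 -0.0094 -0.0063 -0.004 -0.022 0.023; 1 -0.0372 -0.0189 -0.0127 -0.008 -0.044 0.047; 1 -0.0558 -0.0283 -0.019 -0.013 -0.065 0.07; 1 -0.0744 -0.0377 -0.0254 -0.017 -0.087 0.094; 1 -0.0931 -0.0471 -0.0317 -0.021 -0.109 0.117; 1 -0.1117 -0.0566 -0.0381 -0.025 -0.131 0.141; 1 -0.1303 -0.066 -0.0444 -0.03 -0.152 0.164; 1 -0.1489 -0.0754 -0.0508 -0.034 -0.174 0.188; 1 -0.1759 -0.0914 -0.0569 -0.035 -0.183 0.205; 1 -0.2028 -0.1074 -0.0631 -0.037 -0.191 0.222; 1 -0.2298 -0.1234 -0.0693 -0.038 -0.2 0.239; 1 -0.2567 -0.1394 -0.0755 -0.039 -0.208 0.257; 1 -0.2837 -0.1553 -0.0817 -0.041 -0.217 0.274; 1 -0.3106 -0.1713 -0.0878 -0.042 -0.225 0.291; 1 -0.3376 -0.1873 -0.094 -0.044 -0.234 0.308; 1 -0.3645 -0.2033 -0.1002 -0.045 -0.242 0.325; 1 -0.3915 -0.2193 -0.1064 -0.047 -0.25 0.342; 1 -0.4184 -0.2353 -0.1126 -0.048 -0.259 0.36; 1 -0.4184 -0.2353 -0.1126 -0.048 -0.259 0.36; 1 -0.4184 -0.2353 -0.1126 -0.048 -0.259 0.36
```

Emit:
{"fn": "arm_command", "kwargs": {
  "steps": "1 -0.019 -0.009 -0.006 -0.004 -0.022 0.023; 1 -0.037 -0.019 -0.013 -0.008 -0.044 0.047; 1 -0.056 -0.028 -0.019 -0.013 -0.065 0.07; 1 -0.074 -0.038 -0.025 -0.017 -0.087 0.094; 1 -0.093 -0.047 -0.032 -0.021 -0.109 0.117; 1 -0.112 -0.057 -0.038 -0.025 -0.131 0.141; 1 -0.13 -0.066 -0.044 -0.03 -0.152 0.164; 1 -0.149 -0.075 -0.051 -0.034 -0.174 0.188; 1 -0.176 -0.091 -0.057 -0.035 -0.183 0.205; 1 -0.203 -0.107 -0.063 -0.037 -0.191 0.222; 1 -0.23 -0.123 -0.069 -0.038 -0.2 0.239; 1 -0.257 -0.139 -0.0755 -0.039 -0.208 0.257; 1 -0.284 -0.155 -0.082 -0.041 -0.217 0.274; 1 -0.311 -0.171 -0.088 -0.042 -0.225 0.291; 1 -0.338 -0.187 -0.094 -0.044 -0.234 0.308; 1 -0.3645 -0.203 -0.1 -0.045 -0.242 0.325; 1 -0.3915 -0.219 -0.1064 -0.047 -0.25 0.342; 1 -0.4184 -0.2353 -0.1126 -0.048 -0.259 0.36; 1 -0.4184 -0.2353 -0.1126 -0.048 -0.259 0.36; 1 -0.4184 -0.2353 -0.1126 -0.048 -0.259 0.36"
}}

```text
time: 23.52
position: [0.4713, -0.318, 0.37]
tool_rot: [[-0.073, 0.997, -0.0], [0.997, 0.073, -0.0], [-0.0, -0.0, -1.0]]
ft_force: [1.1, 1.1, -1.0]
finger_gap: 0.0172
```

```bash
python3 - <<'E'
from h import *
P,R,h=heel(); print(P,h)
R0=tool_R(94.2)
rows([([.4715,-.318,.22],R0,5),([.4715,-.318,.22],R0,1)],1)
rows([([.4715,-.318,.22],R0,6),([.4672,-.2575,.219],R0,4),([.4672,-.2575,.219],R0,1),([.4672,-.2575,.201],R0,4)],1)
E
```

```text
23.525 heel trap mm [-320.   257.7  200. ] lean 0.0 [ 1.0607  1.1115 -0.9912] 0.017235827390032602
[ 0.4713 -0.318   0.37  ] [ 0.4713 -0.318   0.2   ]
1 0 0 0.03 0 0 -0; 1 0 0.0001 0.06 0 0 -0; 1 0 0.0001 0.09 0 0 -0; 1 0 0.0002 0.12 0 0 -0.001; 1 0 0.0002 0.15 0 0 -0.001; 1 0 0.0002 0.15 0 0 -0.001
1 0 0 0.025 0 0 -0; 1 0 0.0001 0.05 0 0 -0; 1 0 0.0001 0.075 0 0 -0; 1 0 0.0001 0.1 0 0 -0; 1 0 0.0002 0.125 0 0 -0.001; 1 0 0.0002 0.15 0 0 -0.001; 1 0.0152 0.0002 0.1502 0 0 -0.001; 1 0.0303 0.0003 0.1505 0 0 -0.001; 1 0.0455 0.0003 0.1507 0 0 -0.001; 1 0.0607 0.0003 0.151 0 0 -0.001; 1 0.0607 0.0003 0.151 0 0 -0.001; 1 0.0607 0.0003 0.1555 0 0 -0.001; 1 0.0607 0.0003 0.16 0 0 -0.001; 1 0.0607 0.0003 0.1645 0 0 -0.001; 1 0.0607 0.0003 0.169 0 0 -0.001
```

Emit:
{"fn": "arm_command", "kwargs": {
  "steps": "1 0 0 0.025 0 0 0; 1 0 0 0.05 0 0 0; 1 0 0 0.075 0 0 0; 1 0 0 0.1 0 0 0; 1 0 0 0.125 0 0 0; 1 0 0 0.15 0 0 0; 1 0 0 0.15 0 0 0; 1 0.015 0 0.15 0 0 0; 1 0.03 0 0.15 0 0 0; 1 0.045 0 0.15 0 0 0; 1 0.06 0 0.15 0 0 0; 1 0.06 0 0.15 0 0 0; 1 0.06 0 0.156 0 0 0; 1 0.06 0 0.16 0 0 0; 1 0.06 0 0.165 0 0 0; 1 0.06 0 0.168 0 0 0; 1 0.06 0 0.169 0 0 0; 1 0.06 0 0.169 0 0 0"
}}

```text
time: 25.78
position: [0.4669, -0.2582, 0.201]
tool_rot: [[-0.073, 0.997, -0.0], [0.997, 0.073, -0.0], [-0.0, -0.0, -1.0]]
ft_force: [-0.0, -1.2, -2.2]
finger_gap: 0.0172
```

```bash
python3 - <<'E'
from h import *
P,R,h=heel(); print(P,h); C=cam('wrist'); im=bot.get_image('wrist')
c=im[60:460,170:470]; s=bot.get_image('side')[235:350,270:350]
cv2.imwrite('pics/w9.png',np.hstack([c,cv2.resize(s,(278,400),interpolation=cv2.INTER_CUBIC)]))
E
```

```text
25.775 heel trap mm [-260.5  250.1   31. ] lean 0.0 [-0.0184 -1.2244 -2.1708] 0.01722032941065914
[ 0.4669 -0.2582  0.201 ] [ 0.4669 -0.2583  0.031 ]
```

View pics/w9.png

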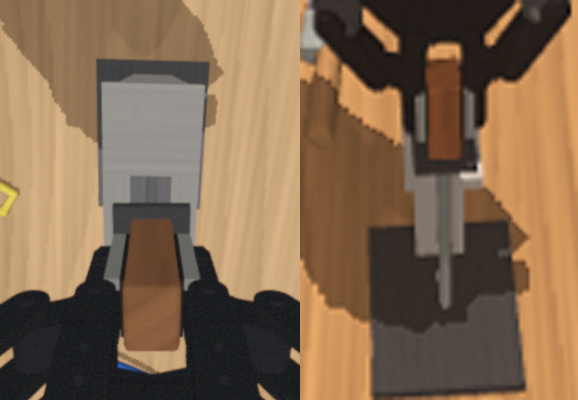

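The views show the shaft in the slot with the collar over both prongs, at the same TCP pose as at pick-up. I lower it 0.5 mm, release, and rise.

Emit:
{"fn": "arm_command", "kwargs": {
  "steps": "1 0 0 0.0006 0 0 0; 1 0 0 0.0006 0 0 0; 0.7 0 0 0.0006 0 0 0; 0.4 0 0 0.0006 0 0 0; 0 0 0 0.0006 0 0 0; 0 0 0 0.0006 0 0 0; 0 0 0 0.0006 0 0 0; 0 0 0 -0.02 0 0 0; 0 0 0 -0.06 0 0 0; 0 0 0 -0.11 0 0 0; 0 0 0 -0.16 0 0 0; 0 0 0 -0.16 0 0 0; 0 0 0 -0.16 0 0 0; 0 0 0 -0.16 0 0 0"
}}

```text
time: 27.62
position: [0.4667, -0.258, 0.3601]
tool_rot: [[-0.073, 0.997, -0.002], [0.997, 0.073, 0.0], [0.0, -0.002, -1.0]]
ft_force: [0.1, 0.2, -0.3]
finger_gap: 0.0856
```

```bash
python3 - <<'E'
from h import *
o=bot.observe(); print(o['time'],o['position'],o['ft_force'],o['finger_gap'])
C=cam('wrist'); im=bot.get_image('wrist'); cv2.imwrite('pics/w10.png',im)
print('hung: pred handle/bottom px',proj('wrist',[.4672,-.2579,.225],C),[(np.round(r['box']),r['confidence']) for r in bot.find_in('wrist','picker')])
old=cv2.imread('pics/w1.png')
im2=bot.get_image('side'); s0=cv2.imread('pics/side0.png')
for n,(l,t,r,b) in dict(picker=(295,248,325,335),bottle=(375,125,410,185),jar=(428,222,456,262),stone=(398,305,456,360),brush=(270,222,292,278),tray=(282,165,335,197)).items():
    print(n,'mean abs diff vs start',cv2.absdiff(im2[t:b,l:r],s0[t:b,l:r]).mean().round(1))
for q in ['picker','cup']: print(q,[(np.round(r['box']),round(r['confidence'],2)) for r in bot.find_in('side',q)])
E
```

```text
27.625 [ 0.4667 -0.258   0.3601] [ 0.0903  0.2179 -0.2597] 0.08560835487545256
hung: pred handle/bottom px [322.1215 235.7683] [(array([302., 182., 346., 255.]), 0.9), (array([222., 293., 348., 376.]), 0.89), (array([ 74., 114., 234., 228.]), 0.76)]
picker mean abs diff vs start 17.9
bottle mean abs diff vs start 8.9
jar mean abs diff vs start 9.3
stone mean abs diff vs start 8.2
brush mean abs diff vs start 17.3
tray mean abs diff vs start 48.7
picker [(array([246., 392., 345., 462.]), 0.9), (array([300., 253., 321., 321.]), 0.87), (array([174., 300., 255., 359.]), 0.86)]
cup [(array([306., 172., 317., 186.]), 0.54)]
```

```bash
python3 -c "
from workcell import bot
print(bot.sign_off())"
```

```text
the job is handed in; nothing more can be done
None
```

The job is done and handed in at about 28 s on the robot's clock, well under the 67 s limit; `sign_off` gives no verdict. I took the brown-handled picker from its fork, leaned it 35° under the cover and hooked the cup's bail. I drew the cup clear, lifted it out, set it down in the drip tray and hung the picker back on its fork.

**Cup:** In the last close view it stood upright near the tray's middle, with its bail bar within a pixel of where a standing cup's would be. It was still detected there at the end, at side px (306–317, 172–186), though only with confidence 0.54. The top camera did not detect it at all, as at the start.

**Picker:** The side camera's box, (300,253)–(321,321), is within 2 px of its starting box. The shaft is in the slot and the collar is on the prongs. The gripper is open and about 0.16 m above the grip height, and the force reading is about zero.

**Bystanders:** The arm's path stayed clear of all four. Comparing the side pictures before and after gave mean differences of 8–9 grey levels for the bottle, jar and stone. The brush (17) and the picker's spot (18) differed more; I put this down to the arm's shadow and did not look further. I did not measure the bystanders' positions again.

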